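# Load a filter cell and click it into the beam

## Task

Take the filter cell (the tall plate with the round window) out of the rack and seat it upright and fully home in the empty slot of the indexing arm. Then grip the arm's bar knob and turn it clockwise, seen from above, through three clicks to the third stop and no further, which puts the window in the beam between the lens and the detector. The arm springs back when let go, so finish while still gripping the knob and holding it at the third stop; leave the shorter blank plate in the rack.

Things in the scene. Friction and masses are not known exactly. Their poses are not given: they have to be found in the camera images.
- cell_center (a point): Centre of the loose filter cell, an upright aluminium plate 26 mm wide (x) x 12 mm thick (y) x 78 mm high (z up), 60 g, with a round 15 mm window of dark glass at this point, 39 mm above its foot. Its lower 18 mm stand in a rack well. Pinch it across the 12 mm, near the top and above the window, so that the fingers clear the arm when it is seated. Either way round is right.
- blank_center (a point): Centre of the blank: a plain aluminium plate 26 (x) x 12 (y) x 60 mm without a window, 18 mm shorter than the filter cell, in another well of the rack. It stays there.
- rack: Fixed grey plastic rack 160 x 44 x 26 mm; origin at the centre of its underside. Three wells in a row along its x axis, at -52, 0 and +52 mm, each 29 mm (x) x 15 mm (y) and 18 mm deep, floor 8 mm above the table. The cell and the blank stand in two of them; which is in which varies, the third is empty.
- slot (a point): Centre of the slot's floor in the indexing arm. Slot 28.5 mm (x) x 14.5 mm (y), 22 mm deep, in a block 42 x 28 mm whose top is 89 mm above the table, with a flared lip 5 mm higher that guides 4 mm outward all round. x points outward from the knob's axis (65 mm away), z up; it turns with the arm. The cell stands in it with its 26 mm width along x; fully home its foot is on the floor, cell_center 39 mm above here.
- knob_grip (a point): Grip point of the bar knob, on its vertical turning axis, 109 mm above the table. The black bar is 44 mm long (x, pointing to the slot), 14 mm thick (y); its top is 14 mm above this point, and 20 mm below it the bar meets a round flange 40 mm across. Pinch it across the 14 mm. x turns with the arm.
- bar_knob: The knob itself (bar and flange), fixed on the arm; origin on the turning axis at the underside of the flange, 26 mm below knob_grip; same axes.
- index_arm (a joint): Angle of arm and knob, rad: 0 at the load stop (start), growing clockwise seen from above. A spring plunger on the arm's tail clicks over ribs: stops every 24 degrees (0.419), the third at 72 degrees (1.257), ribs half-way between; stops 4 and 5 (the end) follow. Turning takes about 0.1 N m against the return spring, more before each rib, less after it. Let go, it springs back.

How it is judged:
By the outcome, as a careful person would: the job done as asked, in the order asked, and still so for the second after the job is handed in, while the arm keeps its last pose, push and grip.
It also fails if it takes over 51 s, if anything falls off the work surface, if the arm or the gripper's body presses on something with over 40 N, if the wrist force passes 120 N, or if a joint passes its speed limit or range.

## Robot

A 6-joint arm with a two-finger parallel gripper is mounted at the origin on a cart in front of the work surface, level with it; the furniture and walls round the work are solid. World frame = base frame: x ahead of the robot, y to its left, z up, the work surface at z = 0. Lengths are in m, angles in rad, forces in N, time in s.
With the tool pointing down it reaches from about 0.25 to 0.725 m from the base axis. Payload 4 kg.
Tool frame: the origin (TCP) lies midway between the tips of the shut fingers; the grasp point (between the pads) lies 19 mm behind it; z points along the fingers, y is the line along which they close (so a half turn about z gives the same grasp; the last joint's range is limited). The gripper opens to 85 mm and grips with 20 to 120 N. Pads are 22 mm wide; open, the fingers measure 114 mm over their backs; the gripper's body (76 mm by 85 mm) begins 54 mm behind the grasp point. The pads swing forward as they close: fully open they stand 13 mm farther back than shut.
Start: joints at [1.167, 0.241, 0.005, 1.335, 0, 1.571], TCP at [0.196, 0.46, 0.231] pointing down, gripper open.
Joint ranges: [-2.72, 2.72], [-1.05, 1.87], [-1.09, 1.28], [-1.99, 2.15], [-1.42, 1.44], [-3.14, 3.14]. Speed limits (rad/s): [2.79, 2.79, 3.14, 3.14, 3.14, 3.14].

## Interface

Orientations are given as a unit quaternion [x, y, z, w].
In Python, from workcell import bot gives the robot as it stands.
- The arm moves only by the tool play_rows, never from a script. Its argument "moves" is a list of rows, each a list of 3 entries, a list of its own where there are three numbers: the opening, from -1 (shut) to 1 (fully open), then the shift along the tool's x, y, z in cm, then the turn, a rotation vector about the tool's x, y, z in rad. A call has 1 to 12 rows; each row shifts and turns the commanded pose from where the row before left it, along the tool's axes as they then stand; what a row does not reach is not made up. A row lasts 1/12 s, in which the tool goes at most 41.7 mm and 7.16 degrees, less where a joint would pass 70% of its speed; a pose out of reach is approached as far as the arm can. A call is refused whole if a number of a shift passes 4.17 or a number of a turn 0.125, either way. A call with a gripper value outside its range is refused whole. The fingers move at their own pace and stop on an object; the grip force is fixed at half the most. Time passes only in rows, so rows that do not move let the fingers close. It gives the time, the measured TCP pose, the force and the opening at its end, in the units of the state.
- bot.get_obs(): the state, without advancing time (a new reading comes with each control period).
- bot.camera(name): name is "scene" or "side" or "wrist"; returns (picture, depth): 384x512x3 uint8, red, green, blue; 384x512 float32, m along the optical axis (not along the pixel's ray), 0 where there is no reading.
- bot.camera_info(name): a dict with "K" (3x3 intrinsics, pixels), "k1" (the pictures are not rectified: a ray, as slopes to the right and down, at radius r is drawn at 1 + k1 r^2 times it, then the intrinsics apply), "world_from_camera" (4x4, takes a point from camera to world coordinates); the wrist camera has in their place "T_tool_cam" (4x4, takes a point from camera to tool coordinates, whose origin is the TCP and whose axes are the flange's). Camera axes: x right, y up, looking along -z (the intrinsics and any distortion apply to the point x, -y, -z); pixel columns grow to the right and rows downward; lengths in m; the calibration is good to about 2 mm. A picture is of the moment at which its call begins: read the wrist's pose just before it. camera_info takes no time and is no camera call.
- bot.job_done(): hands the job in, once; it reports no verdict.
The state is a dict: "clock": time; "joint_pos": joint angles; "joint_vel": joint speeds; "tau": joint torques, N m; "eef_pos": TCP position; "tool_rot": TCP orientation; "ft_force": force on the tool from outside, world axes, zero at the start; "ft_torque": the same for the moment, N m; "grip_width": finger opening in m.
Only numpy, scipy, OpenCV 4.12 (cv2) and the standard library are available. Lean on these libraries where they do the work, as an engineer would, in place of code of your own. Each camera call takes 0.05 s, during which the arm holds its last target. There are 200 camera calls.

## Working session

There is one attempt and no reset: what is moved stays moved. The work goes in short steps, Python scripts to look and compute and a tool call to move; the robot and the scene stay as the last step left them, time stands still between calls to the robot, and variables do not carry over. Pictures are saved under pics/ and viewed, on a budget of 10 in all, crops included, one or two more only if the job needs it, and the job is handed in when it is done.

Besides the shell and the picture viewer there is one more tool, called after "Call:" as name(argument=value, ...) on one line, values as JSON. play_rows: Moves the arm, as the interface text tells. Its arguments: {"type":"object","properties":{"moves":{"type":"array"}},"required":["moves"]}

```bash
mkdir -p pics; cat > h.py <<'E'
import numpy as np, cv2
from scipy.spatial.transform import Rotation as R
from workcell import bot
def pose():
    o=bot.get_obs(); T=np.eye(4); T[:3,:3]=R.from_quat(o['tool_rot']).as_matrix(); T[:3,3]=o['eef_pos']; return T
def shot(n):
    T=pose(); im,d=bot.camera(n); c=bot.camera_info(n)
    W=T@np.array(c['T_tool_cam']) if n=='wrist' else np.array(c['world_from_camera'])
    return im,d,np.array(c['K']),c['k1'],W
def cloud(d,K,k1,W):
    h,w=d.shape; v,u=np.mgrid[:h,:w].astype(float)
    p=cv2.undistortPoints(np.stack([u,v],-1).reshape(-1,1,2),K,np.array([k1,0,0,0.])).reshape(h,w,2)
    c=np.stack([p[...,0]*d,-p[...,1]*d,-d],-1)
    P=c@W[:3,:3].T+W[:3,3]; P[d<=0]=np.nan; return P
def save(n,im,s=1.5): cv2.imwrite('pics/'+n,cv2.resize(im[...,::-1],None,fx=s,fy=s))
E
python3 - <<'E'
from h import *
o=bot.get_obs(); print(o)
a=[]
for n in('scene','side'):
    s=shot(n); np.savez('/tmp/'+n,P=cloud(*s[1:]),im=s[0]); a.append(s[0]); print(n,s[2],s[3],s[4].round(3))
cv2.imwrite('pics/a.png',cv2.resize(a[0],None,fx=1.5,fy=1.5)[...,::-1]); cv2.imwrite('pics/b.png',cv2.resize(a[1],None,fx=1.5,fy=1.5)[...,::-1])
print(bot.camera_info('wrist'))
E
```

```text
{'clock': 0.0, 'joint_pos': array([ 1.16702621e+00,  2.41423476e-01,  3.68276260e-03,  1.33519231e+00,
       -2.56083657e-05,  1.57082466e+00]), 'joint_vel': array([ 0.00052144, -0.00041047,  0.0008556 ,  0.00032077, -0.00027825,
       -0.00137962]), 'tau': array([-6.60666083e-04, -3.72320223e+01,  2.52405685e+01,  1.68818113e-02,
       -3.65036078e-05, -1.21095735e-05]), 'eef_pos': array([0.19619591, 0.45919261, 0.2303919 ]), 'tool_rot': array([ 2.00530211e-01,  9.79686936e-01, -1.04922249e-03, -2.01662775e-04]), 'ft_force': array([ 0.06125012, -0.97483287,  0.56606459]), 'ft_torque': array([ 0.01297105, -0.05787128,  0.00310828]), 'grip_width': 0.08575085577244479}
scene [[458.93210462   0.         250.50959738]
 [  0.         458.93210462 193.02242301]
 [  0.           0.           1.        ]] -0.044262208946214264 [[ 0.551  0.341 -0.761 -0.259]
 [-0.834  0.227 -0.502 -0.664]
 [ 0.001  0.912  0.41   0.483]
 [ 0.     0.     0.     1.   ]]
side [[387.683451     0.         250.63122843]
 [  0.         387.683451   190.7294632 ]
 [  0.           0.           1.        ]] -0.11150842368189932 [[ 0.954  0.189 -0.234  0.276]
 [-0.3    0.557 -0.774 -0.824]
 [-0.016  0.808  0.588  0.606]
 [ 0.     0.     0.     1.   ]]
{'K': array([[275.51862966,   0.        , 252.02610197],
       [  0.        , 275.51862966, 189.24452259],
       [  0.        ,   0.        ,   1.        ]]), 'k1': -0.029232894067042103, 'T_tool_cam': array([[-3.47850332e-04,  9.63224992e-01,  2.68695913e-01,
         6.89343623e-02],
       [ 9.99999908e-01,  4.03016861e-04, -1.50153433e-04,
         7.63398930e-04],
       [-2.52920523e-04,  2.68695836e-01, -9.63225043e-01,
        -1.43162580e-01],
       [ 0.00000000e+00,  0.00000000e+00,  0.00000000e+00,
         1.00000000e+00]])}
```

View pics/a.png

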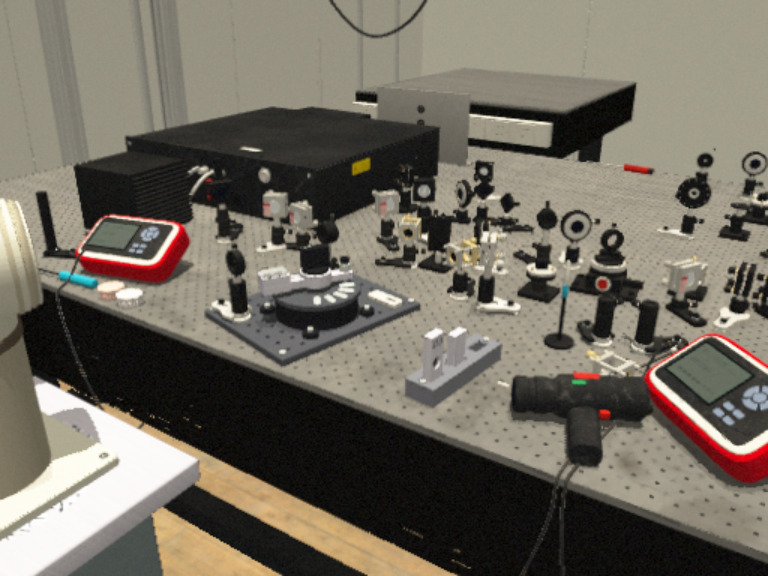

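View pics/b.png

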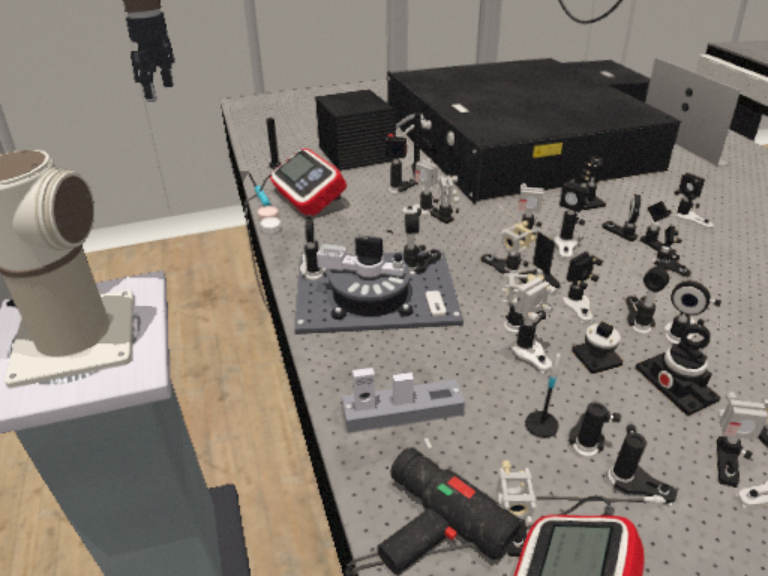

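The side view (at 1.5x) shows the rack at about (403,405), with the cell in the left well (363,385), the blank in the middle (402,388) and an empty well at (441,393). The knob is at (368,248) and the pale slot block at about (330,257). Next I fit positions from depth.

```bash
python3 - <<'E'
from h import *
for n,(r0,c0),(k0,k1) in(('side',(363,385),(368,248)),('scene',(432,355),(315,258))):
    f=np.load(f'/tmp/{n}.npz'); P=f['P']
    for nm,uv in (('cell',(r0,c0)),('knob',(k0,k1))):
        u,v=int(uv[0]/1.5),int(uv[1]/1.5); print(n,nm,P[v,u].round(3))
f=np.load('/tmp/side.npz'); g=np.load('/tmp/scene.npz')
Q=np.concatenate([f['P'].reshape(-1,3),g['P'].reshape(-1,3)]); Q=Q[~np.isnan(Q[:,0])]
c=f['P'][int(385/1.5),int(363/1.5)]
near=Q[np.hypot(*(Q[:,:2]-c[:2]).T)<.2]
for nm,lo,hi in(('racktop',.022,.03),('blanktop',.062,.0735),('celltop',.08,.091)):
    s=near[(near[:,2]>lo)&(near[:,2]<hi)]; s=s[(abs(s[:,0]-c[0]-.04)<.16)&(abs(s[:,1]-c[1])<.1)]
    print(nm,len(s),s.mean(0).round(4),cv2.minAreaRect(s[:,:2].astype(np.float32)*1000))
k=f['P'][int(248/1.5),int(368/1.5)]
near=Q[np.hypot(*(Q[:,:2]-k[:2]).T)<.12]
print(np.histogram(near[:,2],np.arange(0,.16,.005)))
for nm,lo,hi in(('knobtop',.117,.128),('blocklip',.087,.098)):
    s=near[(near[:,2]>lo)&(near[:,2]<hi)]; print(nm,len(s),np.median(s,0).round(4),cv2.minAreaRect(s[:,:2].astype(np.float32)*1000)); 
    for n in('side','scene'):
        P=np.load(f'/tmp/{n}.npz')['P']; m=(P[...,2]>lo)&(P[...,2]<hi)&(np.hypot(P[...,0]-k[0],P[...,1]-k[1])<.12); v,u=np.nonzero(m); 
        if len(u): print(n,u.min(),u.max(),v.min(),v.max(),P[m].mean(0).round(3))
E
```

```text
side cell [ 0.41  -0.316  0.07 ]
side knob [ 0.493 -0.064  0.108]
scene cell [ 0.401 -0.313  0.061]
scene knob [ 0.489 -0.062  0.105]
racktop 1825 [ 0.459  -0.3213  0.0257] ((457.3356018066406, -355.55633544921875), (127.7342300415039, 164.54647827148438), 83.70550537109375)
blanktop 283 [ 0.4349 -0.3153  0.0671] ((435.51678466796875, -313.2485046386719), (14.97225284576416, 80.78092956542969), 82.33351135253906)
celltop 170 [ 0.4096 -0.3109  0.0844] ((409.6383056640625, -309.3046569824219), (15.911319732666016, 30.4659366607666), 83.88550567626953)
(array([ 639,  431, 2811,  569,  406,  229,  230,  222,  165,  185, 1042,
        624,  149,  256,  314,  275,  273,  334,  206,  158,  138,  133,
        145,  149,  184,   44,   17,    9,    0,    0,    0]), array([0.   , 0.005, 0.01 , 0.015, 0.02 , 0.025, 0.03 , 0.035, 0.04 ,
       0.045, 0.05 , 0.055, 0.06 , 0.065, 0.07 , 0.075, 0.08 , 0.085,
       0.09 , 0.095, 0.1  , 0.105, 0.11 , 0.115, 0.12 , 0.125, 0.13 ,
       0.135, 0.14 , 0.145, 0.15 , 0.155]))
knobtop 314 [ 0.504  -0.0369  0.1215] ((498.2928771972656, -28.847702026367188), (87.09674072265625, 197.6716766357422), 80.00348663330078)
side 203 280 141 162 [ 0.521 -0.036  0.122]
scene 157 224 147 171 [ 0.52  -0.033  0.121]
blocklip 542 [ 0.4791 -0.0412  0.0908] ((491.68438720703125, -32.50141906738281), (98.61882019042969, 190.76194763183594), 78.32845306396484)
side 204 277 151 175 [ 0.479 -0.046  0.091]
scene 158 232 158 186 [ 0.479 -0.04   0.091]
```

Call:
play_rows(moves=[[1, [0, 0, -0.7], [0, 0, -0.1]], [1, [0, 0, -0.7], [0, 0, -0.1]], [1, [0, 0, -0.7], [0, 0, -0.1]], [1, [-1.2, -3, 0], [0, 0, 0]], [1, [-1.2, -3.1, 0], [0, 0, 0]], [1, [-1.2, -3.1, 0], [0, 0, 0]], [1, [-1.2, -3.1, 0], [0, 0, 0]], [1, [-1.2, -3.1, 0], [0, 0, 0]], [1, [-1.2, -3.1, 0], [0, 0, 0]], [1, [-1.2, -3.1, 0], [0, 0, 0]], [1, [-1.2, -3.1, 0], [0, 0, 0]], [1, [-1.2, -3.1, 0], [0, 0, 0]]])

```text
clock: 1.1
eef_pos: [0.2748, 0.1705, 0.2521]
tool_rot: [0.051, 0.999, -0.0, -0.0]
ft_force: [-0.1, 0.2, 0.5]
grip_width: 0.0856
```

Call:
play_rows(moves=[[1, [-1.2, -3.1, 0], [0, 0, 0]], [1, [-1.2, -3.1, 0], [0, 0, 0]], [1, [-1.2, -3.1, 0], [0, 0, 0]], [1, [-1.2, -3.1, 0], [0, 0, 0]], [1, [-1.2, -3.1, 0], [0, 0, 0]], [1, [-1.2, -3.1, 0], [0, 0, 0]], [1, [-1.2, -3.1, 0], [0, 0, 0]], [1, [-1.2, -3.1, 0], [0, 0, 0]], [1, [-1.2, -3.1, 0], [0, 0, 0]], [1, [-1.2, -3.1, 0], [0, 0, 0]], [1, [-1.2, -3.1, 0], [0, 0, 0]], [1, [-1.2, -3.1, 0], [0, 0, 0]]])

```text
clock: 2.1
eef_pos: [0.3795, -0.2145, 0.2519]
tool_rot: [0.052, 0.999, 0.0, -0.0]
ft_force: [1.3, 1.3, 0.4]
grip_width: 0.0855
```

```bash
python3 - <<'E'
from h import *
bot.camera('wrist')
T=pose(); print(bot.get_obs()['clock'],T.round(4),bot.get_obs()['joint_pos'].round(2))
s=shot('wrist'); P=cloud(*s[1:]); np.savez('/tmp/w1',P=P,im=s[0]); save('c.png',s[0])
c=np.array([.41,-.31])
m0=np.hypot(P[...,0]-c[0],P[...,1]-c[1])<.2
for nm,lo,hi in(('racktop',.022,.03),('blanktop',.062,.0735),('celltop',.08,.091)):
    m=m0&(P[...,2]>lo)&(P[...,2]<hi); m=m.astype(np.uint8)
    n,l,st,_=cv2.connectedComponentsWithStats(m)
    for i in range(1,n):
        if st[i,4]>60: q=P[l==i]; print(nm,st[i],q.mean(0).round(4),cv2.minAreaRect(q[:,:2].astype(np.float32)*1000))
E
```

```text
2.15 [[-9.942e-01  1.078e-01  9.000e-04  3.816e-01]
 [ 1.078e-01  9.942e-01 -4.400e-03 -2.196e-01]
 [-1.300e-03 -4.300e-03 -1.000e+00  2.516e-01]
 [ 0.000e+00  0.000e+00  0.000e+00  1.000e+00]] [-0.52  0.11 -0.1   1.36 -0.   -0.41]
racktop [ 174  172   36  103 2133] [ 0.4592 -0.3111  0.0265] ((461.6175537109375, -314.9611511230469), (44.82041549682617, 160.23782348632812), 82.8054428100586)
racktop [ 48 177  32  48 441] [ 0.4033 -0.495   0.0269] ((402.7015686035156, -500.2156982421875), (67.68048095703125, 21.30747413635254), 20.06790542602539)
racktop [109 198  22  27  97] [ 0.4264 -0.4124  0.0262] ((426.51995849609375, -413.3824157714844), (43.81589889526367, 5.02142333984375), 26.10870361328125)
blanktop [178 190  13  22  72] [ 0.4061 -0.3037  0.0679] ((408.5722961425781, -302.90576171875), (27.751840591430664, 11.115571022033691), 18.01778793334961)
blanktop [181 228  12  21 203] [ 0.4609 -0.3136  0.068 ] ((462.0129699707031, -314.1855773925781), (12.37878704071045, 26.700584411621094), 83.55779266357422)
celltop [175 194  13  23 260] [ 0.4096 -0.3073  0.086 ] ((410.5054626464844, -308.00030517578125), (12.651165008544922, 26.612091064453125), 82.10275268554688)
```

View pics/c.png

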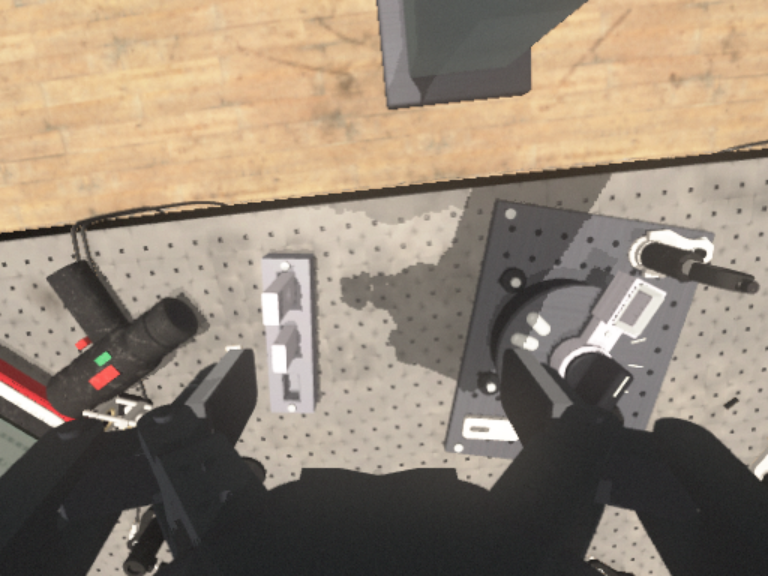

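The wrist view shows the rack at about (288,335), with the cell top (271,307) and blank top (280,357). The slot block is at (637,303), the knob at (600,375), and a black post stands near the slot at (650–755, 255–285). Next: slot and knob pose, plus obstacle heights nearby.

```bash
python3 - <<'E'
from h import *
f=np.load('/tmp/w1.npz'); P=f['P']
k=np.array([.49,-.06])
m0=(np.hypot(P[...,0]-k[0],P[...,1]-k[1])<.13)
for nm,lo,hi in(('knobtop',.117,.128),('lip',.0915,.097),('block',.086,.097),('tall',.1,.3)):
    m=(m0&(P[...,2]>lo)&(P[...,2]<hi)).astype(np.uint8)
    n,l,st,_=cv2.connectedComponentsWithStats(m)
    for i in range(1,n):
        if st[i,4]>25: q=P[l==i]; print(nm,st[i],q.mean(0).round(4),q[:,2].max().round(3),cv2.minAreaRect(q[:,:2].astype(np.float32)*1000))
for v,u in((200,427),(202,420),(178,445),(190,495),(180,460)): print(u,v,P[v,u].round(3))
for n in('scene','side'):
    Q=np.load(f'/tmp/{n}.npz')['P'].reshape(-1,3); Q=Q[(abs(Q[:,0]-.42)<.14)&(abs(Q[:,1])<.18)&(Q[:,2]>.1)]
    g={}
    for q in Q: kk=(round(q[0]*50)/50,round(q[1]*50)/50); g[kk]=max(g.get(kk,0),q[2])
    print(n,{k:round(float(v),3) for k,v in sorted(g.items())})
d=cv2.resize(f['im'][150:290,300:512],None,fx=3.5,fy=3.5,interpolation=cv2.INTER_CUBIC); cv2.imwrite('pics/d.png',d[...,::-1])
T=pose();print(T[:3,3],bot.get_obs()['clock'])
E
```

```text
knobtop [474 180  29  16 248] [0.4133 0.0245 0.1215] 0.128 ((415.2637023925781, 29.35679817199707), (28.46126937866211, 12.421253204345703), 74.16371154785156)
knobtop [393 245  29  30 411] [ 0.4887 -0.0552  0.1222] 0.126 ((490.534423828125, -54.39282989501953), (14.572054862976074, 35.74226379394531), 57.77213668823242)
lip [409 189  34  35 235] [ 0.4401 -0.0194  0.0931] 0.096 ((439.625732421875, -21.653568267822266), (25.775287628173828, 38.06846237182617), 57.57112503051758)
lip [383 235  23  27  87] [ 0.488  -0.0601  0.0945] 0.097 ((488.1533203125, -59.72704315185547), (6.121987342834473, 38.32244873046875), 49.265296936035156)
block [468 176  15   5  28] [0.4111 0.0353 0.0923] 0.096 ((410.8230285644531, 33.51166534423828), (19.76555061340332, 1.8907629251480103), 74.38912963867188)
block [403 186  41  39 648] [ 0.4388 -0.0223  0.0907] 0.096 ((439.7638854980469, -21.800052642822266), (28.800840377807617, 42.29832458496094), 56.78022003173828)
block [377 234  29  28 365] [ 0.487  -0.064   0.0904] 0.097 ((485.5962219238281, -63.544708251953125), (16.56937599182129, 38.8918571472168
[... 266 characters left out ...]
543155670166016), (15.577387809753418, 38.52323913574219), 57.77213668823242)
427 200 [ 0.437 -0.012  0.079]
420 202 [ 0.443 -0.013  0.068]
445 178 [0.417 0.019 0.064]
495 190 [0.415 0.027 0.129]
460 180 [0.411 0.014 0.096]
scene {(0.4, 0.02): 0.132, (0.4, 0.04): 0.13, (0.42, 0.02): 0.132, (0.42, 0.04): 0.132, (0.42, 0.06): 0.11, (0.48, -0.06): 0.123, (0.48, -0.04): 0.123, (0.5, -0.08): 0.121, (0.5, -0.06): 0.123, (0.52, -0.08): 0.112}
side {(0.4, 0.02): 0.124, (0.42, 0.02): 0.134, (0.42, 0.04): 0.132, (0.48, -0.06): 0.123, (0.48, -0.04): 0.124, (0.5, -0.08): 0.123, (0.5, -0.06): 0.124, (0.5, -0.04): 0.123, (0.52, -0.08): 0.123, (0.52, -0.06): 0.123}
[ 0.3804895  -0.2165381   0.25137684] 2.2
```

View pics/d.png

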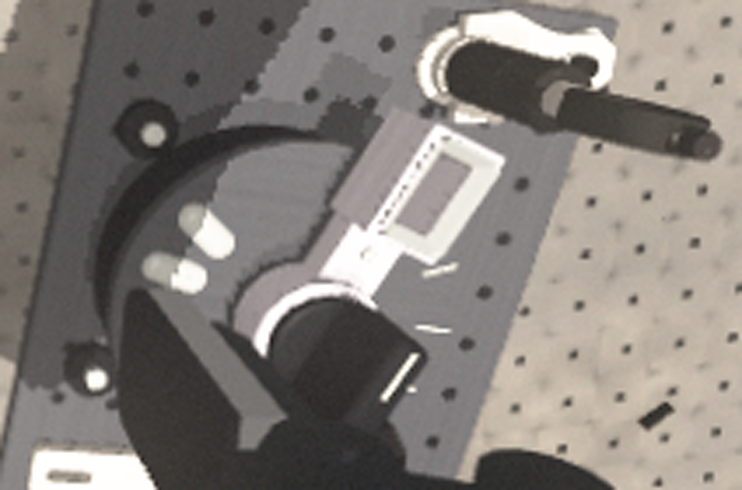

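The slot centre is about (0.4397,-0.0218) with its axis at 147°. The knob axis is about (0.494,-0.057) and the cell (0.410,-0.308) at yaw 172.8°. I move above the cell.

Call:
play_rows(moves=[[1, [-0.8, -1.7, 0], [0, 0, 0.017]], [1, [-0.8, -1.8, 0], [0, 0, 0]], [1, [-0.8, -1.8, 0], [0, 0, 0]], [1, [-0.8, -1.7, 1], [0, 0, 0]], [1, [-0.8, -1.7, 2], [0, 0, 0]], [1, [0, 0, 3], [0, 0, 0]], [1, [0, 0, 3], [0, 0, 0]], [1, [0, 0, 3], [0, 0, 0]], [1, [0, 0, 0], [0, 0, 0]], [1, [0, 0, 0], [0, 0, 0]]])

```text
clock: 3.03
eef_pos: [0.4079, -0.3022, 0.131]
tool_rot: [0.06, 0.998, 0.001, -0.002]
ft_force: [0.5, -0.5, 0.9]
grip_width: 0.0853
```

```bash
python3 - <<'E'
from h import *
T=pose(); print(T.round(4))
s=shot('wrist'); P=cloud(*s[1:])
m=(np.hypot(P[...,0]-.41,P[...,1]+.308)<.03)&(P[...,2]>.08)&(P[...,2]<.091)
q=P[m]; print(m.sum(),q.mean(0).round(4),cv2.minAreaRect(q[:,:2].astype(np.float32)*1000)); print(pose().round(4)[:3,3])
E
```

```text
[[-0.9928  0.1199 -0.0041  0.4079]
 [ 0.1199  0.9928  0.0032 -0.3022]
 [ 0.0045  0.0027 -1.      0.131 ]
 [ 0.      0.      0.      1.    ]]
603 [ 0.4091 -0.3079  0.0862] ((410.2010192871094, -308.0459289550781), (11.81103515625, 26.63936996459961), 82.99880981445312)
[ 0.4093 -0.3034  0.1329]
```

Call:
play_rows(moves=[[1, [-0.1, -0.45, 0], [0, 0, 0]], [1, [0, 0, 2], [0, 0, 0]], [1, [0, 0, 2], [0, 0, 0]], [1, [0, 0, 2], [0, 0, 0]], [1, [0, 0, 1.4], [0, 0, 0]], [1, [0, 0, 0], [0, 0, 0]], [1, [0, 0, 0], [0, 0, 0]], [1, [0, 0, 0], [0, 0, 0]]])

```text
clock: 3.75
eef_pos: [0.4112, -0.3097, 0.0604]
tool_rot: [0.06, 0.998, -0.001, 0.002]
ft_force: [0.6, 0.8, -0.7]
grip_width: 0.0852
```

```bash
python3 - <<'E'
from h import *
print(pose().round(4))
s=shot('wrist'); P=cloud(*s[1:]); save('e.png',s[0])
m=(np.hypot(P[...,0]-.41,P[...,1]+.308)<.03)&(P[...,2]>.08)&(P[...,2]<.091)
q=P[m]; print(m.sum(),q.mean(0).round(4),cv2.minAreaRect(q[:,:2].astype(np.float32)*1000)); print(pose().round(4)[:3,3],bot.get_obs()['ft_force'])
E
```

```text
[[-0.9927  0.1205  0.0031  0.4112]
 [ 0.1205  0.9927 -0.0024 -0.3097]
 [-0.0034 -0.002  -1.      0.0604]
 [ 0.      0.      0.      1.    ]]
1329 [ 0.408  -0.3082  0.0863] ((409.8736267089844, -308.2904052734375), (11.965656280517578, 26.594562530517578), 82.75606536865234)
[ 0.4112 -0.3097  0.0604] [-0.12091895 -0.06731747  0.58963448]
```

Call:
play_rows(moves=[[1, [0.12, 0.13, 0.3], [0, 0, 0]], [1, [0, 0, 0], [0, 0, 0]], [-1, [0, 0, 0], [0, 0, 0]], [-1, [0, 0, 0], [0, 0, 0]], [-1, [0, 0, 0], [0, 0, 0]], [-1, [0, 0, 0], [0, 0, 0]], [-1, [0, 0, 0], [0, 0, 0]], [-1, [0, 0, 0], [0, 0, 0]], [-1, [0, 0, 0], [0, 0, 0]], [-1, [0, 0, 0], [0, 0, 0]], [-1, [0, 0, 0], [0, 0, 0]], [-1, [0, 0, 0], [0, 0, 0]]])

```text
clock: 4.8
eef_pos: [0.4087, -0.3076, 0.0554]
tool_rot: [0.061, 0.998, -0.001, 0.0]
ft_force: [-1.0, -4.3, -1.3]
grip_width: 0.011
```

Call:
play_rows(moves=[[-1, [0, 0, 0], [0, 0, 0]], [-1, [0, 0, 0], [0, 0, 0]], [-1, [0, 0, 0], [0, 0, 0]]])

```text
clock: 5.05
eef_pos: [0.4088, -0.3076, 0.0554]
tool_rot: [0.06, 0.998, -0.001, 0.0]
ft_force: [-0.5, -3.6, -0.2]
grip_width: 0.011
```

Call:
play_rows(moves=[[-1, [0, 0, -1.5], [0, 0, 0]], [-1, [0, 0, -2.5], [0, 0, 0]], [-1, [0, 0, -3], [0, 0, 0]], [-1, [0, 0, -3], [0, 0, 0]], [-1, [0, 0, -3], [0, 0, 0]], [-1, [0, 0, -2], [0, 0, 0]], [-1, [0.05, 3, 0], [0, 0, 0]], [-1, [0.05, 3.5, 0], [0, 0, 0]], [-1, [0.05, 3.5, 0], [0, 0, 0]], [-1, [0.05, 3.5, 0], [0, 0, 0]], [-1, [0.05, 3.5, 0], [0, 0, 0]], [-1, [0.05, 3, 0], [0, 0, 0]]])

```text
clock: 6.05
eef_pos: [0.4289, -0.1051, 0.205]
tool_rot: [0.06, 0.998, 0.001, -0.001]
ft_force: [0.6, 0.3, -0.5]
grip_width: 0.011
```

Call:
play_rows(moves=[[-1, [0, 2, 0], [0, 0, 0.113]], [-1, [0, 0, 0], [0, 0, 0.113]], [-1, [0, 0, 0], [0, 0, 0.113]], [-1, [0, 0, 0], [0, 0, 0.113]], [-1, [0, 0, 0], [0, 0, 0]], [-1, [0, 0, 0], [0, 0, 0]]])

```text
clock: 6.55
eef_pos: [0.4317, -0.0875, 0.205]
tool_rot: [0.281, 0.96, 0.001, -0.001]
ft_force: [-0.0, -0.1, -0.3]
grip_width: 0.0111
```

```bash
python3 - <<'E'
from h import *
bot.camera('wrist'); T=pose(); print(T.round(4),bot.get_obs()['grip_width'])
s=shot('wrist'); P=cloud(*s[1:]); save('f.png',s[0]); np.savez('/tmp/w2',P=P,im=s[0])
for nm,lo,hi,c,r in(('block',.086,.097,(.44,-.022),.04),('lip',.0915,.097,(.44,-.022),.04),('knobtop',.117,.128,(.494,-.057),.04)):
    m=(np.hypot(P[...,0]-c[0],P[...,1]-c[1])<r)&(P[...,2]>lo)&(P[...,2]<hi)
    q=P[m]
    if len(q)>10: print(nm,m.sum(),q.mean(0).round(4),cv2.minAreaRect(q[:,:2].astype(np.float32)*1000))
# cell in hand
q=P.reshape(-1,3); q=q[~np.isnan(q[:,0])]; t=(q-T[:3,3])@T[:3,:3]
t=t[(abs(t[:,0])<.03)&(abs(t[:,1])<.01)&(t[:,2]<.06)&(t[:,2]>-.1)]
print(len(t)); 
for z in np.arange(-.04,.06,.01):
    a=t[(t[:,2]>z)&(t[:,2]<z+.01)]
    if len(a): print(z.round(3),len(a),a.min(0).round(4),a.max(0).round(4))
E
```

```text
[[-8.420e-01  5.394e-01 -9.000e-04  4.318e-01]
 [ 5.394e-01  8.420e-01  1.100e-03 -8.780e-02]
 [ 1.300e-03  5.000e-04 -1.000e+00  2.051e-01]
 [ 0.000e+00  0.000e+00  0.000e+00  1.000e+00]] 0.010966177841049113
block 941 [ 0.4385 -0.0219  0.0911] ((439.4609069824219, -22.019771575927734), (28.645221710205078, 42.23832321166992), 57.787498474121094)
lip 404 [ 0.4395 -0.021   0.0931] ((438.9772644042969, -22.29804039001465), (26.341571807861328, 38.57662582397461), 57.61969757080078)
knobtop 754 [ 0.4926 -0.0562  0.1229] ((494.1994934082031, -56.382537841796875), (14.278069496154785, 43.971256256103516), 58.379127502441406)
10667
-0.04 1831 [-0.0142 -0.0099 -0.04  ] [ 0.0129  0.01   -0.03  ]
-0.03 408 [-0.013 -0.01  -0.03 ] [ 0.0126  0.01   -0.02  ]
-0.02 326 [ 0.0109 -0.0099 -0.02  ] [ 0.0124  0.01   -0.01  ]
-0.01 216 [ 0.0112 -0.0099 -0.01  ] [ 0.0124  0.0097 -0.    ]
0.0 128 [ 0.0111 -0.0053  0.0003] [0.0121 0.0065 0.0098]
0.01 112 [ 0.011  -0.0055  0.0102] [0.0122 0.0062 0.02  ]
0.02 91 [ 0.0111 -0.0053  0.0202] [0.0121 0.0064 0.03  ]
0.03 77 [ 0.011  -0.0056  0.0304] [0.0122 0.0061 0.0396]
0.04 45 [ 0.0112 -0.0051  0.04  ] [0.0119 0.0063 0.0456]
```

View pics/f.png

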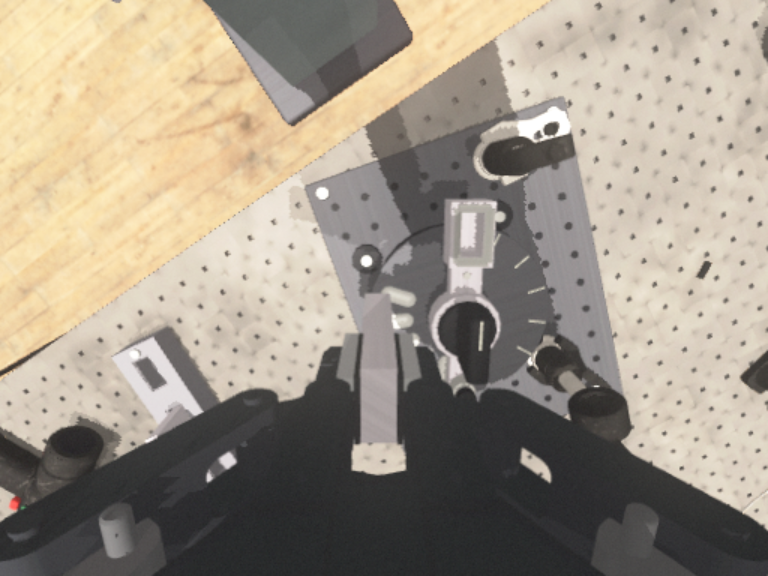

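The view shows the cell held upright, the slot opening at about (470,232) and the knob at (468,325). The arm axis is 147.9° and the slot (0.4394,-0.0220). I move above the slot.

Call:
play_rows(moves=[[-1, [1, 2, 0], [0, 0, -0.009]], [-1, [1, 2, 0], [0, 0, 0]], [-1, [0.97, 1.94, 0], [0, 0, 0]], [-1, [0, 0, 2], [0, 0, 0]], [-1, [0, 0, 2], [0, 0, 0]], [-1, [0, 0, 1.6], [0, 0, 0]], [-1, [0, 0, 0], [0, 0, 0]], [-1, [0, 0, 0], [0, 0, 0]], [-1, [0, 0, 0], [0, 0, 0]]])

```text
clock: 7.4
eef_pos: [0.4396, -0.0224, 0.1501]
tool_rot: [0.278, 0.961, 0.0, 0.0]
ft_force: [-0.3, -0.4, -1.1]
grip_width: 0.0111
```

```bash
python3 - <<'E'
from h import *
T=pose(); print(T.round(4))
s=shot('wrist'); P=cloud(*s[1:])
im=s[0]; save('g.png',im); 
for nm,lo,hi,c,r in(('block',.086,.097,(.44,-.022),.04),('knobtop',.117,.128,(.494,-.057),.04)):
    m=(np.hypot(P[...,0]-c[0],P[...,1]-c[1])<r)&(P[...,2]>lo)&(P[...,2]<hi); q=P[m]
    if len(q)>10: print(nm,m.sum(),cv2.minAreaRect(q[:,:2].astype(np.float32)*1000), ((q-T[:3,3])@T[:3,:3]).min(0).round(4),((q-T[:3,3])@T[:3,:3]).max(0).round(4))
print(pose()[:3,3],bot.get_obs()['ft_force'])
E
```

```text
[[-8.454e-01  5.342e-01  1.000e-03  4.396e-01]
 [ 5.342e-01  8.454e-01  1.000e-04 -2.240e-02]
 [-8.000e-04  6.000e-04 -1.000e+00  1.501e-01]
 [ 0.000e+00  0.000e+00  0.000e+00  1.000e+00]]
block 963 ((437.3586120605469, -19.869876861572266), (27.815275192260742, 36.98102569580078), 58.26274871826172) [-0.0151 -0.0132  0.0546] [0.0219 0.015  0.0641]
knobtop 380 ((496.21026611328125, -57.08671951293945), (12.731277465820312, 19.38723373413086), 58.19600296020508) [-0.0761 -0.0054  0.0253] [-0.0567  0.0073  0.03  ]
[ 0.43995941 -0.02243869  0.15044288] [-0.10324855 -0.05357041  0.01285201]
```

View pics/g.png

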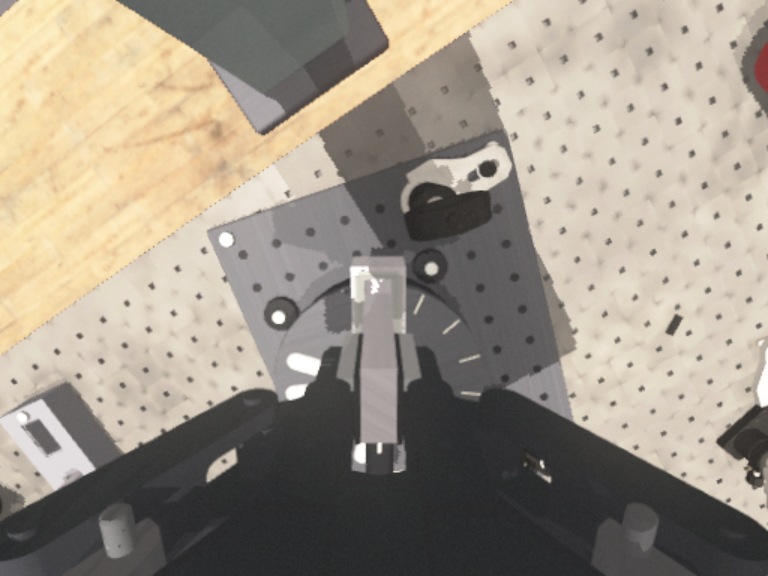

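The cell's foot is just above the slot, and the block sits about 2 mm outward of the cell. I correct for that and insert.

Call:
play_rows(moves=[[-1, [0.18, 0.04, 0], [0, 0, 0]], [-1, [0, 0, 0.4], [0, 0, 0]], [-1, [0, 0, 0.4], [0, 0, 0]], [-1, [0, 0, 0.4], [0, 0, 0]], [-1, [0, 0, 0.4], [0, 0, 0]], [-1, [0, 0, 0], [0, 0, 0]]])

```text
clock: 7.95
eef_pos: [0.4372, -0.021, 0.1323]
tool_rot: [0.278, 0.961, -0.0, -0.001]
ft_force: [-0.5, 0.1, -0.7]
grip_width: 0.0112
```

Call:
play_rows(moves=[[-1, [0, 0, 0.4], [0, 0, 0]], [-1, [0, 0, 0.4], [0, 0, 0]], [-1, [0, 0, 0.4], [0, 0, 0]], [-1, [0, 0, 0.3], [0, 0, 0]], [-1, [0, 0, 0.2], [0, 0, 0]], [-1, [0, 0, 0], [0, 0, 0]], [-1, [0, 0, 0], [0, 0, 0]]])

```text
clock: 8.53
eef_pos: [0.4377, -0.0209, 0.1162]
tool_rot: [0.278, 0.961, -0.0, -0.0]
ft_force: [0.8, -1.1, -1.1]
grip_width: 0.0109
```

Call:
play_rows(moves=[[-1, [0, 0, 0.1], [0, 0, 0]], [-1, [0, 0, 0.1], [0, 0, 0]], [-1, [0, 0, 0.1], [0, 0, 0]], [-1, [0, 0, 0], [0, 0, 0]], [-1, [0, 0, 0], [0, 0, 0]]])

```text
clock: 8.95
eef_pos: [0.4381, -0.021, 0.1142]
tool_rot: [0.278, 0.961, 0.0, 0.001]
ft_force: [-1.3, -0.3, 4.7]
grip_width: 0.0112
```

Call:
play_rows(moves=[[-1, [0, 0, 0.1], [0, 0, 0]], [-1, [0, 0, 0], [0, 0, 0]], [0, [0, 0, 0], [0, 0, 0]], [0, [0, 0, 0], [0, 0, 0]], [0, [0, 0, 0], [0, 0, 0]], [0, [0, 0, 0], [0, 0, 0]], [0, [0, 0, 0], [0, 0, 0]], [0, [0, 0, -1], [0, 0, 0]], [0, [0, 0, -2], [0, 0, 0]], [0, [0, 0, -2], [0, 0, 0]], [0, [0, 0, -2], [0, 0, 0]], [0, [0, 0, 0], [0, 0, 0]]])

```text
clock: 9.95
eef_pos: [0.4403, -0.0211, 0.1859]
tool_rot: [0.278, 0.961, 0.001, 0.003]
ft_force: [1.0, -0.1, 0.1]
grip_width: 0.043
```

```bash
python3 - <<'E'
from h import *
bot.camera('wrist');T=pose(); print(T.round(4),bot.get_obs()['grip_width'])
s=shot('wrist'); P=cloud(*s[1:]); save('i.png',s[0])
for nm,lo,hi,c,r in(('celltop',.13,.165,(.44,-.022),.03),('knobtop',.117,.128,(.494,-.057),.04)):
    m=(np.hypot(P[...,0]-c[0],P[...,1]-c[1])<r)&(P[...,2]>lo)&(P[...,2]<hi); q=P[m]
    if nm=='celltop': q=q[q[:,2]>np.percentile(q[:,2],90)-.004]
    if len(q)>10: print(nm,m.sum(),q.mean(0).round(4),np.percentile(q[:,2],[5,50,95]).round(4),cv2.minAreaRect(q[:,:2].astype(np.float32)*1000))
E
```

```text
[[-8.452e-01  5.344e-01  4.500e-03  4.394e-01]
 [ 5.344e-01  8.452e-01 -2.000e-04 -2.100e-02]
 [-4.000e-03  2.200e-03 -1.000e+00  1.841e-01]
 [ 0.000e+00  0.000e+00  0.000e+00  1.000e+00]] 0.04249879454712939
celltop 681 [ 0.439  -0.0206  0.1455] [0.1444 0.1456 0.1466] ((439.41986083984375, -21.04187774658203), (11.366303443908691, 26.211103439331055), 57.896583557128906)
knobtop 732 [ 0.4924 -0.0542  0.123 ] [0.1208 0.1233 0.1244] ((494.3470458984375, -55.353546142578125), (12.986660957336426, 43.81563949584961), 57.28252410888672)
```

View pics/i.png

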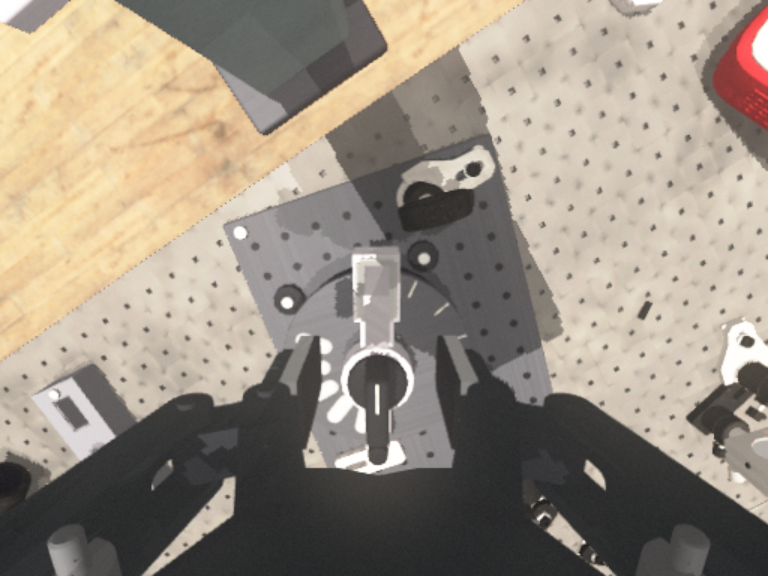

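The cell top reads 0.1455 m (0.145 expected), flat, centred and aligned, so it is seated home. Now to the knob: the bar is at about (377,420) in the view, straight back along tool -x.

Call:
play_rows(moves=[[0, [-2, 0, 0], [0, 0, 0]], [0, [-2.5, 0, 0], [0, 0, 0]], [0, [-2, 0, 0], [0, 0, 0]], [0, [0, 0, 0], [0, 0, 0]], [0, [0, 0, 2], [0, 0, 0]], [0, [0, 0, 2], [0, 0, 0]], [0, [0, 0, 2], [0, 0, 0]], [0, [0, 0, 0], [0, 0, 0]], [0, [0, 0, 0], [0, 0, 0]]])

```text
clock: 10.8
eef_pos: [0.4905, -0.0553, 0.1205]
tool_rot: [0.278, 0.961, -0.0, -0.003]
ft_force: [0.4, 0.2, -0.6]
grip_width: 0.0427
```

```bash
python3 - <<'E'
from h import *
T=pose(); print(T.round(4),bot.get_obs()['ft_force'],bot.get_obs()['joint_pos'].round(3))
s=shot('wrist'); P=cloud(*s[1:])
for nm,lo,hi,c,r in(('celltop',.14,.15,(.44,-.022),.03),('knobtop',.118,.128,(.494,-.056),.026)):
    m=(np.hypot(P[...,0]-c[0],P[...,1]-c[1])<r)&(P[...,2]>lo)&(P[...,2]<hi); q=P[m]
    if len(q)>10: print(nm,m.sum(),q.mean(0).round(4),cv2.minAreaRect(q[:,:2].astype(np.float32)*1000))
E
```

```text
[[-8.453e-01  5.343e-01 -5.300e-03  4.905e-01]
 [ 5.343e-01  8.453e-01  7.000e-04 -5.530e-02]
 [ 4.800e-03 -2.300e-03 -1.000e+00  1.205e-01]
 [ 0.000e+00  0.000e+00  0.000e+00  1.000e+00]] [ 0.3886995   0.17547511 -0.6407509 ] [-0.112  0.311 -0.202  1.064  0.     0.451]
celltop 1765 [ 0.4394 -0.0207  0.1456] ((439.6341552734375, -20.835338592529297), (11.977980613708496, 25.93046760559082), 58.40909194946289)
knobtop 1786 [ 0.4924 -0.0544  0.1233] ((493.48028564453125, -56.43015670776367), (43.092872619628906, 43.11611557006836), 56.53996276855469)
```

Call:
play_rows(moves=[[0, [0, 0, 1], [0, 0, 0]], [0, [0, 0, 1], [0, 0, 0]], [0, [0, 0, 0.6], [0, 0, 0]], [0, [0, 0, 0], [0, 0, 0]], [0, [0, 0, 0], [0, 0, 0]], [0, [0, 0, 0], [0, 0, 0]], [0, [0, 0, 0], [0, 0, 0]], [0, [0, 0, 0], [0, 0, 0]]])

```text
clock: 11.52
eef_pos: [0.4931, -0.0557, 0.0967]
tool_rot: [0.278, 0.961, 0.0, 0.0]
ft_force: [1.1, 1.1, 0.0]
grip_width: 0.0423
```

Call:
play_rows(moves=[[0, [0, 0, 0], [0, 0, 0]]])

```text
clock: 11.6
eef_pos: [0.493, -0.0557, 0.0967]
tool_rot: [0.278, 0.961, 0.0, 0.0]
ft_force: [-0.2, -0.1, -0.3]
grip_width: 0.0428
```

Call:
play_rows(moves=[[0, [-0.13, 0.03, 0.2], [0, 0, 0]], [0, [0, 0, 0], [0, 0, 0]], [0, [0, 0, 0], [0, 0, 0]], [-1, [0, 0, 0], [0, 0, 0]], [-1, [0, 0, 0], [0, 0, 0]], [-1, [0, 0, 0], [0, 0, 0]], [-1, [0, 0, 0], [0, 0, 0]], [-1, [0, 0, 0], [0, 0, 0]], [-1, [0, 0, 0], [0, 0, 0]], [-1, [0, 0, 0], [0, 0, 0]], [-1, [0, 0, 0], [0, 0, 0]], [-1, [0, 0, 0], [0, 0, 0]]])

```text
clock: 12.6
eef_pos: [0.4939, -0.0562, 0.0944]
tool_rot: [0.278, 0.961, -0.0, 0.0]
ft_force: [-1.8, -0.6, 3.5]
grip_width: 0.0131
```

```bash
python3 - <<'E'
from h import *
o=bot.get_obs();T=pose(); print(T.round(4),o['ft_force'],o['ft_torque'],o['grip_width'],np.degrees(np.arctan2(T[1,0],T[0,0])))
E
```

```text
[[-8.452e-01  5.344e-01 -0.000e+00  4.939e-01]
 [ 5.344e-01  8.452e-01 -2.000e-04 -5.620e-02]
 [-1.000e-04 -2.000e-04 -1.000e+00  9.440e-02]
 [ 0.000e+00  0.000e+00  0.000e+00  1.000e+00]] [-1.75275768 -0.64497597  3.48213642] [-0.10784446  0.31810706  0.0841023 ] 0.013070920609122806 147.69525651477684
```

Call:
play_rows(moves=[[-1, [0, 0, 0], [0, 0, 0.05]], [-1, [0, 0, 0], [0, 0, 0.05]], [-1, [0, 0, 0], [0, 0, 0.05]], [-1, [0, 0, 0], [0, 0, 0.05]], [-1, [0, 0, 0], [0, 0, 0.05]], [-1, [0, 0, 0], [0, 0, 0.05]], [-1, [0, 0, 0], [0, 0, 0.05]], [-1, [0, 0, 0], [0, 0, 0.07]], [-1, [0, 0, 0], [0, 0, 0]], [-1, [0, 0, 0], [0, 0, 0]]])

```text
clock: 13.43
eef_pos: [0.4944, -0.0557, 0.0944]
tool_rot: [0.471, 0.882, 0.001, 0.0]
ft_force: [0.6, 1.1, 2.9]
grip_width: 0.0129
```

```bash
cat >> h.py <<'E'
def armcheck():
    bot.camera('wrist'); o=bot.get_obs();T=pose(); print(T[:3,3].round(4),T[:3,2].round(4),o['ft_force'].round(2),o['ft_torque'].round(3),o['grip_width'].round(4),'turn',147.7-np.degrees(np.arctan2(T[1,0],T[0,0])))
    s=shot('wrist'); P=cloud(*s[1:]); r=np.hypot(P[...,0]-.4941,P[...,1]+.0562)
    m=(abs(r-.065)<.025)&(P[...,2]>.14)&(P[...,2]<.15)
    l,n=None,None
    n,l,st,_=cv2.connectedComponentsWithStats(m.astype(np.uint8)); i=1+st[1:,4].argmax(); q=P[l==i]
    R_=cv2.minAreaRect(q[:,:2].astype(np.float32)*1000); c=np.array(R_[0])/1000-[.4941,-.0562]
    print('celltop',len(q),q.mean(0).round(4),R_,'radius',np.hypot(*c),'arm angle',147.8-np.degrees(np.arctan2(c[1],c[0])))
    return s[0]
E
python3 -c "from h import *; armcheck()"
```

```text
Traceback (most recent call last):
  File "h.py", line 17, in armcheck
    bot.camera('wrist'); o=bot.get_obs();T=pose(); print(T[:3,3].round(4),T[:3,2].round(4),o['ft_force'].round(2),o['ft_torque'].round(3),o['grip_width'].round(4),'turn',147.7-np.degrees(np.arctan2(T[1,0],T[0,0])))
                                                                                                                                          ^^^^^^^^^^^^^^^^^^^^^
AttributeError: 'float' object has no attribute 'round'
```

Forces are low. I fix the helper and go on towards stop 2.

```bash
sed -i "s/o\['grip_width'\].round(4)/round(float(o['grip_width']),4)/" h.py; python3 -c "from h import *; armcheck()"
```

```text
[ 0.4944 -0.0557  0.0945] [ 9.e-04  8.e-04 -1.e+00] [0.53 0.78 2.64] [ 0.432 -0.079  0.059] 0.0131 turn 23.96908760850563
celltop 2973 [4.606e-01 4.000e-04 1.457e-01] ((460.7406005859375, -0.11345958709716797), (12.191825866699219, 26.346309661865234), 35.176700592041016) radius 0.06525756312302149 arm angle 27.05647836545411
```

Call:
play_rows(moves=[[-1, [0, 0, 0], [0, 0, 0.05]], [-1, [0, 0, 0], [0, 0, 0.05]], [-1, [0, 0, 0], [0, 0, 0.05]], [-1, [0, 0, 0], [0, 0, 0.05]], [-1, [0, 0, 0], [0, 0, 0.05]], [-1, [0, 0, 0], [0, 0, 0.05]], [-1, [0, 0, 0], [0, 0, 0.05]], [-1, [0, 0, 0], [0, 0, 0.07]], [-1, [0, 0, 0], [0, 0, 0]], [-1, [0, 0, 0], [0, 0, 0]]])

```text
clock: 14.42
eef_pos: [0.495, -0.0555, 0.0945]
tool_rot: [0.645, 0.765, 0.001, 0.0]
ft_force: [4.0, 4.2, 0.2]
grip_width: 0.0133
```

```bash
python3 -c "from h import *; armcheck()"
```

```text
[ 0.495  -0.0555  0.0945] [ 0.002   0.0013 -1.    ] [3.43 3.98 1.1 ] [ 0.768 -0.587  0.124] 0.0131 turn 47.96981680947198
celltop 2969 [0.4819 0.0085 0.1457] ((481.95123291015625, 8.060439109802246), (11.969221115112305, 26.321916580200195), 10.393113136291504) radius 0.06539875057207037 arm angle 47.09429153870302
```

Call:
play_rows(moves=[[-1, [0, 0, 0], [0, 0, 0.05]], [-1, [0, 0, 0], [0, 0, 0.05]], [-1, [0, 0, 0], [0, 0, 0.05]], [-1, [0, 0, 0], [0, 0, 0.05]], [-1, [0, 0, 0], [0, 0, 0.05]], [-1, [0, 0, 0], [0, 0, 0.05]], [-1, [0, 0, 0], [0, 0, 0.05]], [-1, [0, 0, 0], [0, 0, 0.07]], [-1, [0, 0, 0], [0, 0, 0]], [-1, [0, 0, 0], [0, 0, 0]]])

```text
clock: 15.35
eef_pos: [0.4957, -0.0555, 0.0945]
tool_rot: [0.79, 0.613, 0.002, 0.0]
ft_force: [6.1, 3.8, -2.4]
grip_width: 0.0129
```

```bash
python3 -c "
from h import *; im=armcheck(); save('j.png',im,1.0)
a=bot.camera('side')[0]; cv2.imwrite('pics/k.png',np.hstack([cv2.resize(a[110:250,170:330],(480,420),interpolation=2),cv2.resize(im[60:330,70:440],(310,420))[:, :310]])[...,::-1])"
```

```text
[ 0.4957 -0.0555  0.0945] [ 0.0032  0.0013 -1.    ] [ 3.95  4.33 -1.54] [ 0.718 -0.912  0.155] 0.0134 turn 72.02845921310403
celltop 3008 [0.5082 0.0083 0.1457] ((508.0915222167969, 7.944177627563477), (26.30984115600586, 12.143341064453125), 76.74615478515625) radius 0.06565240450630529 arm angle 70.10497091344094
```

View pics/k.png

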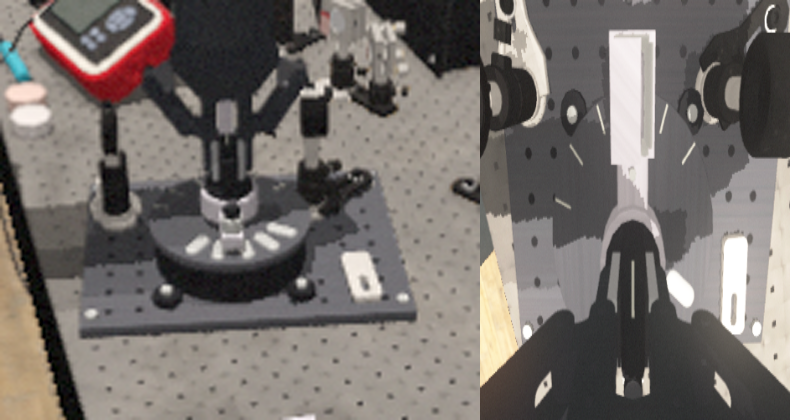

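The cell now stands upright between the two posts, on their line (picture right, 630,95). The tail plunger sits past the third mark, and the angle reads 70–72°. I add a small trim against compliance, then hold.

Call:
play_rows(moves=[[-1, [0, 0, 0], [0, 0, 0.01]], [-1, [0, 0, 0], [0, 0, 0]], [-1, [0, 0, 0], [0, 0, 0]], [-1, [0, 0, 0], [0, 0, 0]], [-1, [0, 0, 0], [0, 0, 0]], [-1, [0, 0, 0], [0, 0, 0]]])

```text
clock: 16.0
eef_pos: [0.4957, -0.0555, 0.0945]
tool_rot: [0.793, 0.609, 0.002, 0.0]
ft_force: [5.8, 3.7, -1.8]
grip_width: 0.0132
```

```bash
python3 -c "
from h import *; armcheck()
print(bot.get_obs()['clock'],bot.job_done())"
```

```text
[ 0.4957 -0.0555  0.0945] [ 0.0033  0.0013 -1.    ] [ 6.17  3.27 -0.8 ] [ 0.737 -0.885  0.131] 0.0131 turn 72.60307133610675
celltop 2971 [0.5101 0.0079 0.1457] ((510.0455322265625, 7.492687225341797), (26.18134117126465, 12.074283599853516), 75.57918548583984) radius 0.0656583460344042 arm angle 71.85517336242997
the job is handed in; nothing more can be done
16.1 None
```

I took the filter cell from the rack and seated it in the arm's slot. I then gripped the bar knob and turned it clockwise through three clicks, and handed the job in at 16.1 s with the grip still closed on the knob. The blank was not touched.

**Last checks**
- **Seating:** the cell's top read 0.1457 m, against 0.145 m for fully home. It was upright and centred in the slot.
- **Angle:** the tool had turned 72.6°, and the camera put the cell at 71.9° (third stop: 72°). The next rib is at 84°.
- **Beam:** in the last picture the cell stood between the lens and the detector.
- **Forces and grip:** wrist force was about 7 N and the grip width 13 mm on the 14 mm bar.

**Disagreements:**
- Camera angles scattered by 1–3° along the way; at the first stop, position gave 27° where 24° was expected.
- The first reading at the third stop was 70–72°, so I added 0.6° before handing in.
- The clicks were judged from angles only, not felt or heard.

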